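Load the well plate into the reader and key in the reading

ROBOT

A 6-joint arm with a two-finger parallel gripper is mounted at the origin on the work surface. World frame = base frame: x ahead of the robot, y to its left, z up, the work surface at z = 0. Lengths are in m, angles in rad, forces in N, time in s.
With the tool pointing down it reaches from about 0.375 to 0.975 m from the base axis. Payload 3.8 kg.
Tool frame: the origin (TCP) lies at the very end of the fingers, on their centre line; the grasp point (between the pads) lies 19 mm behind it; z points along the fingers, y is the line along which they close (so a half turn about z gives the same grasp; the last joint's range is limited). The gripper opens to 85 mm and grips with 20 to 120 N. Pads are 22 mm wide; open, the fingers measure 114 mm over their backs; the gripper's body (76 mm by 85 mm) begins 54 mm behind the grasp point. The pads swing forward as they close: fully open they stand 13 mm farther back than shut.
Start: joints at [-1.141, 0.264, 1.604, -0, 1.274, -0.037], TCP at [0.304, -0.603, 0.231] pointing down, gripper open.
Joint ranges: [-2.63, 2.63], [-0.94, 2.18], [0.31, 2.57], [-1.31, 4.45], [0, 2.66], [-2.55, 2.55]. Speed limits (rad/s): [2.57, 2.57, 3.14, 3.14, 3.14, 3.14].

INTERFACE

Orientations are given as a rotation vector (axis times angle).
In Python, from workcell import bot, vision gives the robot as it stands. The module is installed in compiled form; this text tells all that it offers.
- The arm moves only by the tool play_rows, never from a script. Its argument "moves" is a list that holds one entry, the list of rows, each a list of 7 numbers: the turn, a rotation vector about the tool's x, y, z as a fraction of full scale, then the shift along the tool's x, y, z as a fraction of full scale, then the finger opening in mm, from 0 to 85.4. In form: [[[ax, ay, az, x, y, z, jaw], ...]]. A call has 1 to 5 rows; each row shifts and turns the commanded pose from where the row before left it, along the tool's axes as they then stand; what a row does not reach is not made up. Full scale, the value 1, is 0.1 m for a shift and 0.5 rad for a turn. A row lasts 1/12 s, in which the tool goes at most 41.7 mm and 7.16 degrees, less where a joint would pass 70% of its speed; a pose out of reach is approached as far as the arm can. A call with a number of a shift or a turn outside -1 to 1 is refused whole. A call with a gripper value outside its range is refused whole. The fingers move at their own pace and stop on an object; "newtons" is the grip in N (left out, the last holds). Time passes only in rows, so rows that do not move let the fingers close. It gives the time, the measured TCP pose, the force, the opening and the grip force at its end, in the units of the state.
- bot.read_state(): the state, without advancing time (a new reading comes with each control period).
- vision.read_camera(name): name is "side" or "top"; returns a dict with "image" (400x640x3 uint8, red, green, blue), "depth" (400x640 float32, m along the optical axis (not along the pixel's ray), 0 where there is no reading), "K" (3x3 intrinsics, pixels), "R" (3x3) and "t" (3): a world point X has camera coordinates R X + t. Camera axes: x right, y down, z forward; pixel columns grow to the right and rows downward; lengths in m; the calibration is good to about 2 mm. A picture is of the moment at which its call begins.
- bot.finish_job(): hands the job in; it is judged then, once.
The state is a dict: "time": time; "q": joint angles; "joint_vel": joint speeds; "joint_torque": joint torques, N m; "tool_pos": TCP position; "tcp_rot": TCP orientation; "wrist_force": force on the tool from outside, world axes, zero at the start; "torque": the same for the moment, N m; "width": opening from 0.0 (shut) to 1.0 (fully open); "grip_force": force on a finger pad.
Only numpy, scipy, OpenCV 4.12 (cv2) and the standard library are available. Lean on these libraries where they do the work, as an engineer would, in place of code of your own. Each camera call takes 0.05 s, during which the arm holds its last target. There are 200 camera calls.

TASK

Pick up the white well plate by its blue grip, lay it on the plate reader's track with the blue grip at the end away from the reading head, and slide it under the head until it is fully home against the stop. Only then start the reading: press the yellow, then the blue, then the green key on top of the head, each fully down, one at a time, letting each key come up before the next. Do not press the red key, do not push over or shift the other things on the bench, and leave the plate fully home.

Things in the scene. Friction and masses are not known exactly. Their poses are not given: they have to be found in the camera images.
- plate: White well plate, 90 (its x) by 170 (its y) by 14 mm thick, lying flat; origin at the centre of its underside. Red and white wells cover its +y part; near its -y end stands a blue grip rib, 12 mm thick (along y), 44 mm wide (along x), centred at y = -62 mm, its top 48 mm above the plate's underside. Grip the rib from above with the fingers closing along the plate's y.
- rib (a point): Centre of the top edge of the plate's blue grip rib, 48 mm above the plate's underside (y = -62 mm of the plate).
- reader: Fixed plate reader; origin on the bench under the front face of its white head. Track along its y: grey deck, top 20 mm above the bench, y -190 to 0 mm, between two round steel guide rods (inner sides at x = +-51 mm, tops 8.5 mm above the deck). The head covers y 0 to 170, x +-100 mm, top 100 mm high, with a slot 102 mm wide and 26 mm high over the deck, its stop at y = 85 mm.
- slot (a point): Middle of the slot's mouth at deck height (x 0, y 0, z 20 mm of the reader), axes as the reader's. The plate goes in towards +y, wells first; fully home, its origin is at this point, its axes as the reader's, and the blue rib stands outside, 62 mm before the head. Laid on the track in front of the head, the plate's origin is about 95 mm before this point (y = -95 mm).
- yellow_top (a point): Centre of the top of the yellow key: a round spring key 32 mm across in a black ring 48 mm across, on top of the reading head; its top stands 18 mm above the head (118 mm above the bench) when up. It goes straight down and takes about 5 N. The four keys stand in a square, 60 mm apart; their places are swapped from start to start.
- yellow (a joint): Travel of the yellow key: 0 up, 0.006 m fully down.
- blue_top (a point): Centre of the top of the blue key: a round spring key 32 mm across in a black ring 48 mm across, on top of the reading head; its top stands 18 mm above the head (118 mm above the bench) when up. It goes straight down and takes about 5 N. The four keys stand in a square, 60 mm apart; their places are swapped from start to start.
- blue (a joint): Travel of the blue key: 0 up, 0.006 m fully down.
- green_top (a point): Centre of the top of the green key: a round spring key 32 mm across in a black ring 48 mm across, on top of the reading head; its top stands 18 mm above the head (118 mm above the bench) when up. It goes straight down and takes about 5 N. The four keys stand in a square, 60 mm apart; their places are swapped from start to start.
- green (a joint): Travel of the green key: 0 up, 0.006 m fully down.
- red_top (a point): Centre of the top of the red key: a round spring key 32 mm across in a black ring 48 mm across, on top of the reading head; its top stands 18 mm above the head (118 mm above the bench) when up. It goes straight down and takes about 5 N. The four keys stand in a square, 60 mm apart; their places are swapped from start to start.
- red (a joint): Travel of the red key: 0 up, 0.006 m fully down.
- petri: Bystander, not to be moved: clear glass petri dish, 96 mm across, 18 mm high; origin at the centre of its underside.
- amber: Bystander, not to be moved: amber glass bottle with black cap, 54 mm across, 110 mm high; origin at the centre of its underside.
- droppers: Bystander, not to be moved: clear open rack 90 x 160 x 45 mm holding five fixed dropper bottles, 75 mm high in all; origin at the centre of its underside.
- vialstand: Bystander, not to be moved: green stand, 64 mm across, 105 mm high; origin at the centre of its underside.
- stain: Bystander, not to be moved: blue jar with white lid, 60 mm across, 90 mm high; origin at the centre of its underside.
Mind the look-alikes: they are no part of the job. Leave any orange or purple look-alike of the plate alone.

How it is judged:
By the outcome, as a careful person would: the job done as asked, in the order asked, and still so for the second after the job is handed in, with the robot touching nothing.
It also fails if it takes over 51 s, if anything falls off the work surface, if the arm or the gripper's body presses on something with over 40 N, if the wrist force passes 120 N, or if a joint passes its speed limit or range.

## Working session

There is one attempt and no reset: what is moved stays moved. The work goes in short steps, Python scripts to look and compute and a tool call to move; the robot and the scene stay as the last step left them, time stands still between calls to the robot, and variables do not carry over. Pictures are saved under pics/ and viewed, at most 10 in all, crops included, and the job is handed in when it is done.

Besides the shell and the picture viewer there is one more tool, called as name([rows], argument=value, ...), one row to a line, values as JSON. play_rows: Moves the arm, as the interface text tells. Its arguments: {"type":"object","properties":{"moves":{"type":"array","items":{"type":"array","items":{"type":"array","items":{"type":"number"}}}},"newtons":{"type":"number"}},"required":["moves"]}

```bash
mkdir -p pics; cat > h.py <<'E'
import numpy as np, cv2
from workcell import bot, vision
def cam(n):
    c=vision.read_camera(n); return c
def save(c,fn,box=None,s=1):
    im=c["image"][:,:,::-1]
    if box: im=im[box[1]:box[3],box[0]:box[2]]
    cv2.imwrite(fn,cv2.resize(im,None,fx=s,fy=s,interpolation=cv2.INTER_CUBIC))
def ray(c,u,v):
    d=c["R"].T@np.linalg.inv(c["K"])@np.array([u,v,1.]); return -c["R"].T@c["t"],d
def onz(c,u,v,z):
    o,d=ray(c,u,v); return o+d*(z-o[2])/d[2]
def cloud(c):
    v,u=np.mgrid[:400,:640]; p=np.stack([u,v,np.ones_like(u)],-1)@np.linalg.inv(c["K"]).T*c["depth"][...,None]
    return (p-c["t"])@c["R"]
E
python3 - <<'E'
from h import *
for n in("side","top"):
    c=cam(n); save(c,f"pics/{n}0.png"); np.savez(n+"0.npz",**c)
    print(n,c["K"].round(1).tolist(),(-c["R"].T@c["t"]).round(3),c["R"].round(2).tolist())
print(bot.read_state())
E
```

```text
side [[382.0, 0.0, 319.6], [0.0, 382.0, 198.0], [0.0, 0.0, 1.0]] [0.206 0.658 0.732] [[-0.92, -0.39, 0.02], [-0.23, 0.52, -0.82], [0.31, -0.76, -0.57]]
top [[376.7, 0.0, 322.0], [0.0, 376.7, 201.4], [0.0, 0.0, 1.0]] [ 0.359 -0.157  1.473] [[-0.01, -1.0, -0.0], [-0.99, 0.01, -0.15], [0.15, -0.0, -0.99]]
{'time': 0.1, 'q': array([-1.14090576e+00,  2.64666179e-01,  1.60525970e+00,  1.13183076e-05,
        1.27368243e+00, -3.69112913e-02]), 'joint_vel': array([ 0.00103832, -0.00125911, -0.00191675,  0.00065447, -0.00025272,
       -0.00018687]), 'joint_torque': array([-2.15536465e-04, -5.16709256e+01, -3.68589127e+01, -8.88905197e-05,
        6.33980439e-03,  1.22884964e-05]), 'tool_pos': array([ 0.30349006, -0.60218189,  0.23008233]), 'tcp_rot': array([-3.05448554e+00, -7.26148530e-01,  6.01081449e-04]), 'wrist_force': array([0.61199061, 0.36941761, 0.56635848]), 'torque': array([ 0.01202155, -0.03867693,  0.00909058]), 'grip_force': 0.0, 'width': 0.9991948174929177}
```

View pics/top0.png

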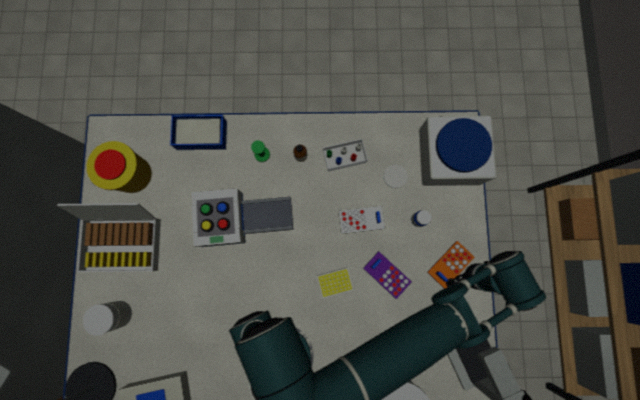

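View pics/side0.png

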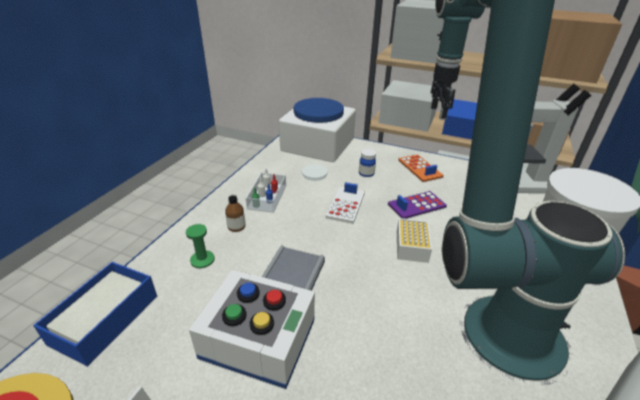

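The top view shows the white plate at (361,219) with its blue rib at (379,216). The reader head is at (217,217) and its track runs to (292,214). The possible mix-ups are the purple plate (387,275), the orange plate (451,264), the yellow tip box (335,283), and the stain jar with the white lid (421,218). I choose the white plate with red and white wells and check it in a crop.

```bash
cat > m.py <<'E'
from h import *
def blobs(c,lo,hi,box,mina=8):
    h=cv2.cvtColor(c["image"],cv2.COLOR_RGB2HSV); m=cv2.inRange(h,lo,hi); k=np.zeros_like(m); k[box[1]:box[3],box[0]:box[2]]=1; m=m*k
    n,l,s,ce=cv2.connectedComponentsWithStats(m)
    return [(ce[i].round(1),s[i].tolist(),l==i) for i in range(1,n) if s[i][4]>=mina]
E
python3 - <<'E'
from m import *
T=dict(np.load("top0.npz")); S=dict(np.load("side0.npz"))
save(T,"pics/c1.png",(185,180,405,250),3.6)
save(S,"pics/c2.png",(180,160,380,390),2.6)
cols={"green":((45,90,40),(80,255,255)),"blue":((105,110,50),(125,255,255)),"yellow":((20,110,80),(32,255,255)),"red":((0,150,80),(6,255,255))}
for n,c,kb,rb in(("top",T,(195,195,235,235),(370,205,388,228)),("side",S,(215,275,290,335),(335,175,365,200))):
    P=cloud(c)
    for k,(lo,hi) in cols.items():
        for b in blobs(c,lo,hi,kb,20): print(n,k,b[0],b[1][4],onz(c,*b[0],.118).round(4),np.median(P[b[2]],0).round(4))
    for b in blobs(c,*cols["blue"],rb): print(n,"rib",b[0],b[1],np.median(P[b[2]],0).round(4))
E
```

```text
top green [204.9 208.1] 69 [0.5438 0.2677 0.118 ] [0.5435 0.267  0.1205]
top blue [221.3 206.8] 72 [0.5479 0.2083 0.118 ] [0.547  0.2085 0.1193]
top yellow [205.5 224.9] 56 [0.4826 0.2634 0.118 ] [0.4824 0.2626 0.1204]
top red [222.3 223.3] 51 [0.4877 0.2029 0.118 ] [0.4883 0.2031 0.1201]
top rib [377.9 216.6] [376, 211, 5, 12, 36] [ 0.5135 -0.3697  0.0456]
side green [233.2 311.6] 223 [0.5414 0.2712 0.118 ] [0.5394 0.2738 0.1222]
side green [288.  324.1] 24 [0.4301 0.2544 0.118 ] [0.4365 0.2454 0.1014]
side blue [247.3 289.6] 194 [0.5459 0.2119 0.118 ] [0.5438 0.2144 0.1219]
side yellow [261.  319.6] 233 [0.4822 0.2659 0.118 ] [0.4808 0.2687 0.1226]
side red [273.6 296.5] 178 [0.4871 0.2062 0.118 ] [0.4857 0.2094 0.1221]
side rib [350.3 187.4] [345, 183, 12, 10, 93] [ 0.5134 -0.3648  0.0365]
```

View pics/c1.png

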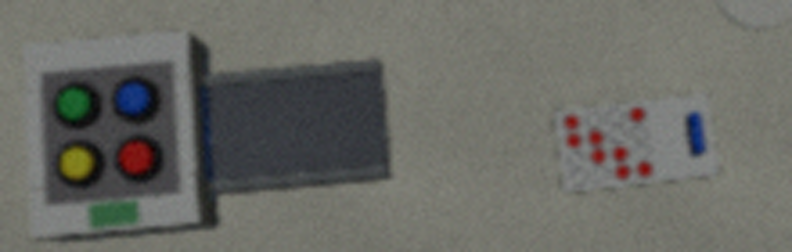

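View pics/c2.png

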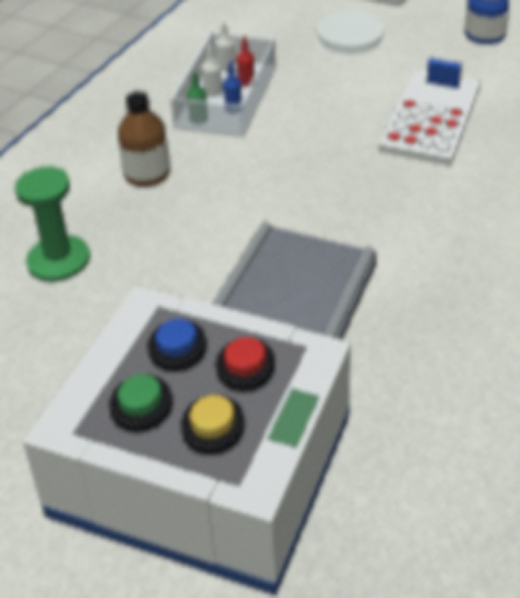

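The crops confirm the white plate, with wells on the left and the blue rib at its right end, c1 (696,133). The keys in c1 are green (75,103), blue (134,98), yellow (77,163) and red (138,157). Next I get the outlines of the deck, head and plate.

```bash
python3 - <<'E'
from m import *
T=dict(np.load("top0.npz")); S=dict(np.load("side0.npz"))
def rect(p):
    r=cv2.minAreaRect((p[:,:2]*1000).astype(np.float32)); return np.round(r[0],1),np.round(r[1],1),round(r[2],1)
def biggest(m):
    m=cv2.morphologyEx(m.astype(np.uint8),cv2.MORPH_OPEN,np.ones((3,3)));n,l,s,_=cv2.connectedComponentsWithStats(m); return l==1+np.argmax(s[1:,4])
for n,c,bd,bp in(("top",T,(243,190,300,240),(335,200,390,240)),("side",S,(262,240,330,300),(322,180,366,225))):
    P=cloud(c); g=P[...,2]
    def box(b):
        k=np.zeros((400,640),bool);k[b[1]:b[3],b[0]:b[2]]=1;return k
    hd=biggest((g>.09)&(g<.11)&box((185,180,250,250) if n=="top" else (185,260,325,390)));print(n,"head",rect(P[hd]),np.median(P[hd][:,2]).round(4))
    for nm,b,zz,zt in(("deck",bd,(.012,.04),.02),("plate",bp,(.008,.024),.014)):
        m=biggest((g>zz[0])&(g<zz[1])&box(b)); print(n,nm,m.sum(),rect(P[m]),np.median(P[m],0).round(4))
    h=cv2.cvtColor(c["image"],cv2.COLOR_RGB2HSV).astype(int)
    print("bench",np.median(h[box((300,215,330,235) if n=="top" else (330,235,380,260))],0), "bench z",np.median(g[box((300,215,330,235) if n=="top" else (330,235,380,260))]).round(4))
    dk=biggest((h[...,2]<(h[box((300,215,330,235) if n=="top" else (330,235,380,260))][:,2].mean()*.72))&box(bd)&(g<.06)&(h[...,1]<90))
    v,u=np.nonzero(dk); r=cv2.minAreaRect(np.array([onz(c,a,b_,.02)[:2]*1000 for a,b_ in zip(u,v)],np.float32)); print("deck dark",np.round(r[0],1),np.round(r[1],1),round(r[2],1))
    # rib: long-axis ends at top z
    for b in blobs(c,(105,110,50),(125,255,255),(370,205,388,228) if n=="top" else (335,175,365,200)):
        v,u=np.nonzero(b[2]); r=cv2.minAreaRect(np.array([onz(c,a,b_,.048)[:2]*1000 for a,b_ in zip(u,v)],np.float32)); print("rib",np.round(r[0],1),np.round(r[1],1),round(r[2],1),np.percentile(P[b[2]][:,2],[10,50,90]).round(4))
    w=np.zeros((400,640),bool); 
    for lo,hi in(((0,130,60),(8,255,255)),((172,130,60),(180,255,255))):
        for b in blobs(c,lo,hi,bp,3): print("well",b[0],onz(c,*b[0],.014)[:2].round(4),end=" ")
    print()
# two-view rib top heights: triangulate keys
def tri(a,b):
    o1,d1=ray(T,*a);o2,d2=ray(S,*b);A=np.stack([d1,-d2],1);s=np.linalg.lstsq(A,o2-o1,rcond=None)[0];p,q=o1+d1*s[0],o2+d2*s[1];return ((p+q)/2).round(4),round(np.linalg.norm(p-q)*1e3,1)
for k,a,b in(("g",(204.9,208.1),(233.2,311.6)),("b",(221.3,206.8),(247.3,289.6)),("y",(205.5,224.9),(261,319.6)),("r",(222.3,223.3),(273.6,296.5)),("rib",(377.9,216.6),(350.3,184.5))):print(k,tri(a,b))
E
```

```text
top head (array([515.3, 236.4]), array([201.1, 173. ]), 4.7) 0.099
top deck 1590 (array([529. ,  57.7]), array([130.6, 190.5]), 4.8) [0.5278 0.0564 0.0197]
top plate 836 (array([ 507.3, -308.6]), array([ 89.7, 170.3]), 6.0) [ 0.5048 -0.3041  0.0133]
bench [ 30.  19. 119.] bench z -0.0011
deck dark [526.8  56.7] [129.5 194.2] 4.9
rib [ 513.6 -369.8] [41.7 11.9] 6.2 [0.0424 0.0456 0.0496]
well [361.5 211. ] [ 0.5396 -0.3115] well [343.2 213.6] [ 0.5302 -0.2399] well [350.1 217.9] [ 0.5131 -0.2664] well [344.  218.7] [ 0.5102 -0.2426] well [356.7 222. ] [ 0.4968 -0.2917] well [350.7 223. ] [ 0.4931 -0.2683] well [357.7 227. ] [ 0.4773 -0.2951] well [364.  226.7] [ 0.4782 -0.3196] 
side head (array([515.1, 237.2]), array([200.8, 172.7]), 4.6) 0.1012
side deck 1751 (array([530.5,  28.1]), array([128.1, 134.2]), 4.1) [0.5291 0.0302 0.0216]
side plate 861 (array([ 508.4, -307. ]), array([ 90.9, 171.8]), 6.2) [ 0.5044 -0.2921  0.0156]
bench [ 40.  11. 207.] bench z 0.0013
deck dark [527.2  24.9] [131.7 118.6] 4.0
rib [ 508.3 -346.3] [37.6 49.8] 12.2 [0.0226 0.0365 0.0478]

g (array([0.544 , 0.2688, 0.1141]), np.float64(0.7))
b (array([0.5482, 0.2092, 0.1142]), np.float64(0.4))
y (array([0.4831, 0.2642, 0.1156]), np.float64(0.5))
r (array([0.4883, 0.2039, 0.1149]), np.float64(0.6))
rib (array([ 0.5145, -0.3703,  0.0433]), np.float64(1.6))
```

Both views agree:
- **Reader:** yaw 4.75°, slot at (0.522, 0.152).
- **Plate:** yaw 6.1°, rib at (0.514, -0.3695).

I turn the tool to the plate's yaw and go above the rib.

play_rows([
  [[0,0,0.24,0,0,0,60],[0,0,0.24,0,0,0,60],[0,0,0.24,0,0,0,60],[0,0,0,0.29,-0.26,0,60],[0,0,0,0.29,-0.26,0,60]],
], newtons=90)

```text
time: 0.52
tool_pos: [0.3548, -0.5453, 0.2303]
tcp_rot: [-3.137, -0.161, 0.001]
wrist_force: [0.9, 0.0, -0.4]
width: 0.703
grip_force: 0.0
```

play_rows([
  [[0,0,0,0.29,-0.26,0,60],[0,0,0,0.29,-0.26,0,60],[0,0,0,0.29,-0.26,0,60],[0,0,0,0.29,-0.26,0,60],[0,0,0,0,0,0,60]],
])

```text
time: 0.93
tool_pos: [0.4642, -0.4235, 0.2308]
tcp_rot: [-3.133, -0.176, -0.003]
wrist_force: [0.2, -0.7, 0.4]
width: 0.699
grip_force: 0.0
```

play_rows([
  [[0,0,0.01,0.28,-0.24,0,60],[0,0,0,0.28,-0.24,0,60],[0,0,0,0,0,0.4,60],[0,0,0,0,0,0.4,60],[0,0,0,0,0,0.3,60]],
])

```text
time: 1.35
tool_pos: [0.5104, -0.3743, 0.1186]
tcp_rot: [-3.136, -0.163, 0.002]
wrist_force: [-1.6, -0.3, -1.8]
width: 0.705
grip_force: 0.0
```

play_rows([
  [[0,0,0,0,0,0,60],[0,0,0,0,0,0,60],[0,0,0,0,0,0,60]],
])

```text
time: 1.6
tool_pos: [0.5115, -0.3766, 0.1228]
tcp_rot: [3.136, 0.159, 0.002]
wrist_force: [-0.4, 0.7, 0.8]
width: 0.703
grip_force: 0.0
```

play_rows([
  [[0,0,0,0.04,-0.07,0.2,60],[0,0,0,0,0,0.3,60],[0,0,0,0,0,0.25,60],[0,0,0,0,0,0,60],[0,0,0,0,0,0,60]],
])

```text
time: 2.02
tool_pos: [0.5144, -0.3689, 0.0476]
tcp_rot: [3.137, 0.159, 0.001]
wrist_force: [-0.3, -0.8, 0.8]
width: 0.698
grip_force: 0.0
```

```bash
python3 - <<'E'
from m import *
s=bot.read_state();print(s["tool_pos"],s["tcp_rot"],s["wrist_force"])
S=cam("side");save(S,"pics/g1.png",(300,130,420,230),5)
s=bot.read_state();print(s["tool_pos"])
E
```

```text
[ 0.51444596 -0.36885841  0.04763518] [3.13709760e+00 1.59218583e-01 8.03366312e-04] [-0.26261574 -0.75215935  0.82809545]
[ 0.51554201 -0.36969556  0.04900268]
```

View pics/g1.png

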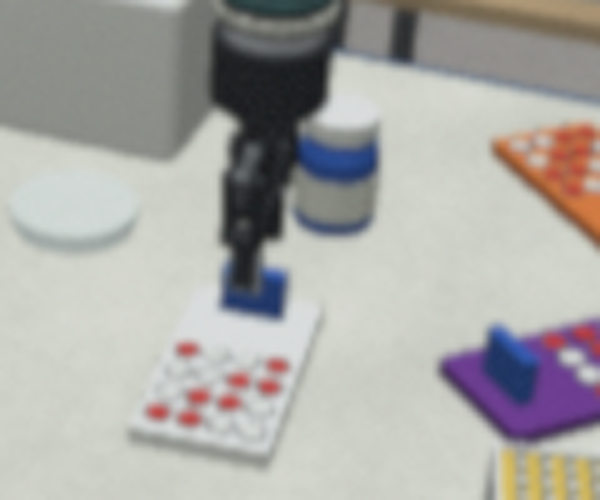

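The crop shows the front finger at (245,285), standing before the blue rib at (255,290) of the white plate and roughly centred on it. I lower and close.

play_rows([
  [[0,0,0,0,0,0.14,60],[0,0,0,0,0,0.13,60],[0,0,0,0,0,0,60],[0,0,0,0,0,0,5],[0,0,0,0,0,0,5]],
])

```text
time: 2.48
tool_pos: [0.514, -0.3681, 0.0192]
tcp_rot: [-3.137, -0.16, 0.0]
wrist_force: [0.7, -0.4, -0.0]
width: 0.433
grip_force: 0.0
```

play_rows([
  [[0,0,0,0,0,0,5],[0,0,0,0,0,0,5],[0,0,0,0,0,0,5],[0,0,0,0,0,0,5],[0,0,0,0,0,0,5]],
])

```text
time: 2.9
tool_pos: [0.5147, -0.3687, 0.0201]
tcp_rot: [3.136, 0.16, 0.002]
wrist_force: [-1.2, -1.3, 4.1]
width: 0.125
grip_force: 88.7
```

play_rows([
  [[0,0,0,0,0,-0.2,5],[0,0,0,0,0,-0.3,5],[0,0,0,0,0,-0.2,5],[0,0,0,0.03,-0.18,0,5],[0,0,0,0.06,-0.35,0,5]],
])

```text
time: 3.32
tool_pos: [0.5191, -0.3177, 0.0913]
tcp_rot: [3.133, 0.154, 0.007]
wrist_force: [0.9, 1.2, -2.1]
width: 0.12
grip_force: 88.5
```

play_rows([
  [[0,0,0,0.06,-0.37,0,5],[0,0,0,0.06,-0.37,0,5],[0,0,0,0.06,-0.37,0,5],[0,0,0,0.06,-0.37,0,5],[0,0,0,0.06,-0.37,0,5]],
])

```text
time: 3.73
tool_pos: [0.5271, -0.1249, 0.0879]
tcp_rot: [-3.137, -0.159, 0.004]
wrist_force: [0.9, 0.8, -2.5]
width: 0.125
grip_force: 88.5
```

play_rows([
  [[0,0,0,0.06,-0.35,0,5],[0,0,0,0.06,-0.3,0,5],[0,0,0,0.04,-0.2,0,5],[0,0,0,0,0,0,5],[0,0,0,0,0,0,5]],
])

```text
time: 4.15
tool_pos: [0.5347, -0.0396, 0.088]
tcp_rot: [-3.137, -0.165, 0.004]
wrist_force: [0.5, 0.3, -2.9]
width: 0.122
grip_force: 88.5
```

```bash
cat > chk.py <<'E'
from m import *
import sys
def go(fn=None):
    T=cam("top");S=cam("side")
    if fn: save(S,f"pics/{fn}.png",(180,160,380,390),2.6)
    s=bot.read_state();print(s["time"],s["tool_pos"],s["tcp_rot"],s["wrist_force"],s["width"],s["grip_force"])
    return T,S
def plate(c,box,z):  # reader frame outline of white plate points
    P=cloud(c)
    return P
E
python3 -c "
from chk import *
go('l1')"
```

```text
4.25 [ 0.53508689 -0.04131016  0.08841799] [ 3.13737584e+00  1.60643861e-01 -2.61940374e-03] [ 1.65482495 -0.91601791 -2.29667709] 0.12658693828057793 88.5271418094635
```

View pics/l1.png

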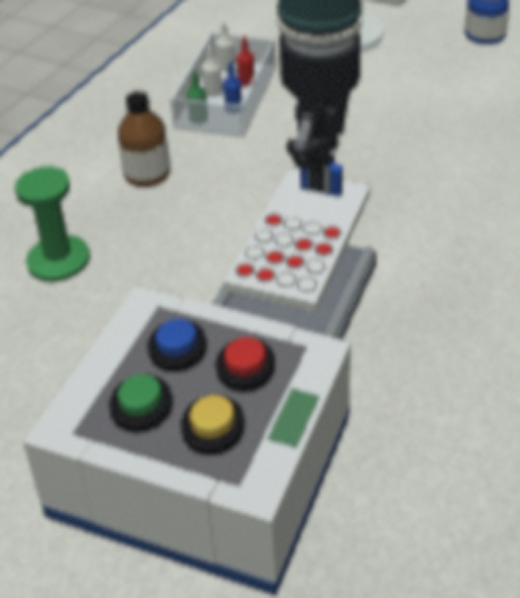

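The picture shows the plate held over the track, wells toward the head, rib at about (320,178). I measure it in the hand.

```bash
cat >> chk.py <<'E'
O=np.array([.5217,.152]);a=np.radians(4.75);Rr=np.array([[np.cos(a),np.sin(a)],[-np.sin(a),np.cos(a)]])
def loc(p): return (np.asarray(p)[...,:2]-O)@Rr.T
def outline(c,zlo,zhi,ymax=-5,xm=60):
    P=cloud(c);L=loc(P)*1000;g=P[...,2]
    h=cv2.cvtColor(c["image"],cv2.COLOR_RGB2HSV)
    m=(g>zlo)&(g<zhi)&(abs(L[...,0])<xm)&(L[...,1]<ymax)&(L[...,1]>-310)
    m=cv2.morphologyEx(m.astype(np.uint8),cv2.MORPH_OPEN,np.ones((3,3)))>0
    r=cv2.minAreaRect(L[m].astype(np.float32));A=np.c_[L[m]/1000,np.ones(m.sum())];f=np.linalg.lstsq(A,g[m],rcond=None)[0]
    print("rect local",np.round(r[0],1),np.round(r[1],1),round(r[2],2),"z(0,0)/slopes",f.round(4),"zmed",np.median(g[m]).round(4))
E
python3 -c "
from chk import *
T,S=go()
outline(T,.062,.098,5,70);outline(S,.062,.098,5,70)
print(loc(bot.read_state()['tool_pos']))"
```

```text
4.35 [ 0.53554266 -0.04205071  0.08882395] [ 3.13749792e+00  1.58199777e-01 -1.29901485e-03] [-0.32440743 -0.34494991 -2.33320066] 0.12405619881465399 88.52745652198792
rect local [ -24.1 -107.2] [159.1  72.1] 66.84 z(0,0)/slopes [0.0075 0.0008 0.0813] zmed 0.0811
rect local [  -3.8 -131.3] [ 90.6 172.8] 1.15 z(0,0)/slopes [ 0.0118 -0.0188  0.0813] zmed 0.0838
[-0.00227387 -0.19453053]
```

play_rows([
  [[0,0,0.04,0,0,0,5],[0,0,0,0.02,-0.17,0,5],[0,0,0,0,-0.16,0,5],[0,0,0,0,0,0.12,5],[0,0,0,0,0,0.12,5]],
])

```text
time: 4.77
tool_pos: [0.5363, -0.0087, 0.0655]
tcp_rot: [3.138, 0.128, 0.004]
wrist_force: [0.2, -0.0, -2.8]
width: 0.124
grip_force: 88.6
```

```bash
python3 -c "
from chk import *
T,S=go()
outline(S,.042,.075,2,48)
print(loc(bot.read_state()['tool_pos']))"
```

```text
4.8667 [ 0.53266722 -0.00888621  0.06224308] [-3.13885369 -0.12716423  0.00885257] [-0.21473056  0.80281318 -2.30552836] 0.11875917844208274 88.67120146751404
rect local [  -2.1 -109.7] [ 90.5 148.6] 0.39 z(0,0)/slopes [ 0.0118 -0.0113  0.0563] zmed 0.0572
[-0.00239314 -0.16124182]
```

play_rows([
  [[0,0,0,0.01,0,0.1,5],[0,0,0,0,0,0.07,5],[0,0,0,0,0,0.04,5],[0,0,0,0,0,0,5],[0,0,0,0,0,0,5]],
])

```text
time: 5.28
tool_pos: [0.536, -0.0083, 0.0438]
tcp_rot: [-3.139, -0.128, 0.002]
wrist_force: [0.6, -1.0, -1.8]
width: 0.123
grip_force: 88.6
```

```bash
python3 -c "
from chk import *
T,S=go('l2')
outline(S,.025,.05,-2,46)
print(loc(bot.read_state()['tool_pos']))"
```

```text
5.3833 [ 0.53666732 -0.00822488  0.04455927] [3.13891762e+00 1.28276393e-01 9.12836684e-04] [-0.21228878  0.42223752 -2.00052669] 0.12496725883595956 88.57666611671448
rect local [   0.5 -116.2] [ 90.1 133.5] 0.2 z(0,0)/slopes [0.0141 0.0023 0.0397] zmed 0.0396
[ 0.00164798 -0.16091401]
```

View pics/l2.png

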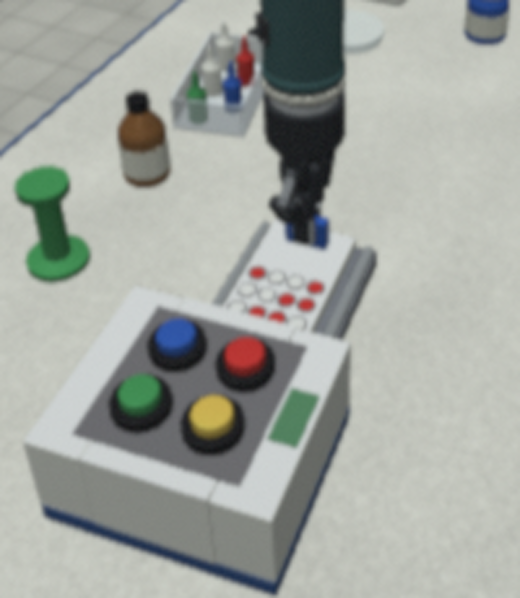

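The picture shows the plate between the rods, centred and still about 4 mm above the deck, rib at (307,230). I lower it and loosen the grip.

play_rows([
  [[0,0,0,0,0,0.03,5],[0,0,0,0,0,0.01,5],[0,0,0,0,0,0,5]],
])

```text
time: 5.63
tool_pos: [0.5363, -0.0081, 0.0403]
tcp_rot: [-3.139, -0.128, -0.0]
wrist_force: [-0.7, -0.1, -2.4]
width: 0.124
grip_force: 88.7
```

play_rows([
  [[0,0,0,0,0,0,18],[0,0,0,0,0,0,18],[0,0,0,0,0,0,18]],
])

```text
time: 5.88
tool_pos: [0.5369, -0.0081, 0.0408]
tcp_rot: [3.139, 0.128, 0.002]
wrist_force: [-0.1, 0.6, 0.2]
width: 0.209
grip_force: 0.0
```

```bash
python3 -c "
from chk import *
T,S=go()
outline(S,.025,.05,-2,46)
outline(T,.025,.05,-2,46)
print(loc(bot.read_state()['tool_pos']))"
```

```text
5.9833 [ 0.53669861 -0.00809881  0.04068499] [3.13893970e+00 1.28438931e-01 1.27833234e-03] [0.08772723 0.38092033 0.62509285] 0.21285373890485623 0.0
rect local [   0.9 -117.7] [ 90.2 128.9] 0.3 z(0,0)/slopes [ 0.0105 -0.0014  0.0353] zmed 0.0354
rect local [ -19.3 -110.1] [150.5  58.7] 83.75 z(0,0)/slopes [0.0039 0.0026 0.0332] zmed 0.0331
[ 0.00168961 -0.16079096]
```

play_rows([
  [[0,0,0,-0.01,-0.1,0,18],[0,0,0,0,-0.18,0,18],[0,0,0,0,-0.2,0,18],[0,0,0,0,-0.2,0,18],[0,0,0,0,-0.2,0,18]],
])

```text
time: 6.4
tool_pos: [0.5282, 0.0805, 0.0407]
tcp_rot: [3.139, 0.128, 0.001]
wrist_force: [0.9, -1.1, 1.6]
width: 0.209
grip_force: 0.7
```

play_rows([
  [[0,0,0,0,-0.04,0,18],[0,0,0,0,-0.03,0,18],[0,0,0,0,0,0,18]],
])

```text
time: 6.65
tool_pos: [0.5273, 0.087, 0.0403]
tcp_rot: [3.139, 0.13, -0.0]
wrist_force: [0.1, -1.0, -0.1]
width: 0.207
grip_force: 0.0
```

```bash
python3 -c "
from chk import *
T,S=go()
print(loc(bot.read_state()['tool_pos']))"
```

```text
6.75 [0.52745501 0.08611831 0.04021894] [ 3.13878325e+00  1.28371889e-01 -2.66432777e-04] [ 0.2830605   1.00685191 -0.19883759] 0.21218495689368985 0.0
[ 0.0002797  -0.06613198]
```

play_rows([
  [[0,0,0,0,-0.03,0,18],[0,0,0,0,-0.02,0,18],[0,0,0,0,0,0,18]],
])

```text
time: 7.0
tool_pos: [0.5271, 0.0911, 0.0402]
tcp_rot: [3.139, 0.127, -0.0]
wrist_force: [-1.0, -0.5, 0.4]
width: 0.21
grip_force: 0.2
```

play_rows([
  [[0,0,0,0,-0.02,0,18],[0,0,0,0,0,0,18],[0,0,0,0,0,0,18]],
])

```text
time: 7.25
tool_pos: [0.5269, 0.0931, 0.0402]
tcp_rot: [3.138, 0.128, -0.0]
wrist_force: [-0.2, -2.2, 0.0]
width: 0.209
grip_force: 1.3
```

play_rows([
  [[0,0,0,0,-0.02,0,18],[0,0,0,0,0,0,18],[0,0,0,0,0,0,18]],
])

```text
time: 7.5
tool_pos: [0.5268, 0.0931, 0.0403]
tcp_rot: [3.135, 0.13, -0.001]
wrist_force: [-0.2, -10.1, -0.1]
width: 0.212
grip_force: 5.4
```

play_rows([
  [[0,0,0,0,-0.02,0,18],[0,0,0,0,0,0,18],[0,0,0,0,0,0,18]],
])

```text
time: 7.75
tool_pos: [0.5268, 0.0932, 0.0404]
tcp_rot: [3.132, 0.131, -0.001]
wrist_force: [0.7, -18.3, 1.6]
width: 0.21
grip_force: 9.2
```

play_rows([
  [[0,0,0,0,0.03,0,18],[0,0,0,0,0.03,0,32],[0,0,0,0,0,0,32],[0,0,0,0,0,0,32],[0,0,0,0,0,-0.2,32]],
])

```text
time: 8.17
tool_pos: [0.5236, 0.0915, 0.0568]
tcp_rot: [3.139, 0.129, -0.012]
wrist_force: [-1.1, -0.8, -0.9]
width: 0.376
grip_force: 0.0
```

play_rows([
  [[0,0,0,0,0,-0.4,32],[0,0,0,0,0,-0.4,32],[0,0,0,0,0,-0.4,32],[0,0,0,0,0.4,0,0],[0,0,0,0,0.4,0,0]],
])

```text
time: 8.58
tool_pos: [0.5368, 0.0132, 0.185]
tcp_rot: [-3.138, -0.137, -0.014]
wrist_force: [0.3, -1.0, -2.3]
width: 0.102
grip_force: 0.0
```

```bash
python3 -c "
from chk import *
T,S=go('h1')
outline(S,.025,.045,0,46);outline(T,.025,.045,0,46)
for b in blobs(T,(105,110,50),(125,255,255),(245,190,275,235)): print(b[0],loc(onz(T,*b[0],.068)),b[1])
for b in blobs(S,(105,110,50),(125,255,255),(265,215,335,290)): print(b[0],b[1])
print(loc(bot.read_state()['tool_pos']))"
```

```text
8.6833 [0.53480714 0.00819043 0.18175275] [3.13715539 0.12351926 0.00467438] [ 0.7568557   0.85348028 -0.17427863] 0.0028602076221994066 0.0
rect local [ -1.1 -68.5] [88.6 30.4] 2.3 z(0,0)/slopes [0.0078 0.1619 0.0468] zmed 0.0356
rect local [ -3.7 -43.2] [84.7 85.9] 87.98 z(0,0)/slopes [-0.0047 -0.0029  0.0327] zmed 0.0329
[257.1 214.2] [-0.00187679 -0.06559516] [256, 209, 4, 11, 35]
[283.4 274.9] [275, 268, 18, 15, 194]
[ 0.00115351 -0.14440104]
```

View pics/h1.png

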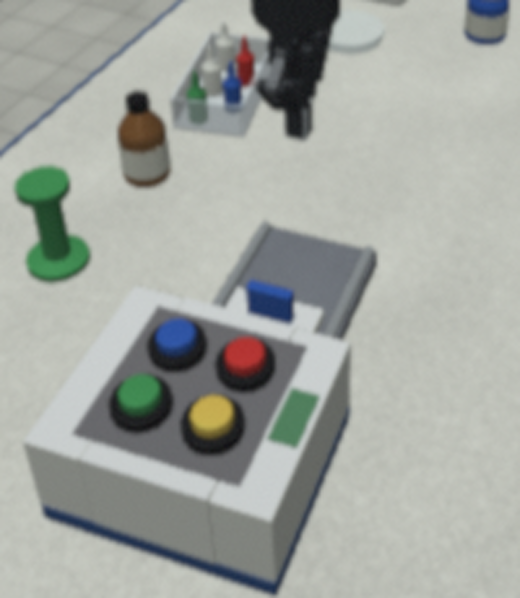

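The picture shows the plate under the head with its rib outside at (270,300), in line with the head's front. I check its yaw more closely.

```bash
cat > yaw.py <<'E'
from chk import *
T,S=go()
h=cv2.cvtColor(S["image"],cv2.COLOR_RGB2HSV)
for b in blobs(S,(105,110,50),(125,255,255),(265,215,335,290)):
    us=np.unique(np.nonzero(b[2])[1])[2:-2]
    g=S["image"].astype(float); sat=(g[...,2]-g[...,0])
    e=[]
    for u in us: # subpixel top edge of blue
        col=sat[258:290,u]; k=np.argmax(col>45); e.append(258+k-(col[k]-45)/(col[k]-col[k-1]))
    p=np.polyfit(us,e,1); q=[loc(onz(S,u,np.polyval(p,u),.068))*1000 for u in(us[0],us[-1])]; d=q[0]-q[1]
    print("rib top line",np.round(q,1),"yaw",np.degrees(np.arctan2(d[1],d[0])).round(2))
P=cloud(T);L=loc(P)*1000
g=T["image"].astype(float).sum(-1); pts=[]
for u in range(245,275):pass
# rear edge of plate: white->dark along local -y, in the top image, sampled at z=.034
prof=[]
for x in np.arange(-40,41,5):
    ys=np.arange(-105,-74,.5); W=np.array([[*(O+Rr.T@(np.array([x,y])/1000)),.034] for y in ys])
    c=W@T["R"].T+T["t"]; uv=(c@T["K"].T); uv=(uv[:,:2]/uv[:,2:]).astype(np.float32)
    v=cv2.remap(g.astype(np.float32),uv[:,0].reshape(1,-1),uv[:,1].reshape(1,-1),cv2.INTER_LINEAR)[0]
    th=(v[:8].mean()+v[-12:].mean())/2; k=np.argmax(v>th); prof.append((x,ys[k]))
prof=np.array(prof);p=np.polyfit(*prof.T,1);print("rear edge y",prof[:,1],"slope deg",np.degrees(np.arctan(p[0])).round(2),"at0",p[1].round(1))
for nm,ys in(("sides",np.arange(-80,-20,6)),):
    for s in(-1,1):
        r=[]
        for y in ys:
            xs=s*np.arange(30,52,.5); W=np.array([[*(O+Rr.T@(np.array([x,y])/1000)),.034] for x in xs])
            c=W@T["R"].T+T["t"]; uv=(c@T["K"].T); uv=(uv[:,:2]/uv[:,2:]).astype(np.float32)
            v=cv2.remap(g.astype(np.float32),uv[:,0].reshape(1,-1),uv[:,1].reshape(1,-1),cv2.INTER_LINEAR)[0]
            i=np.argmin(np.diff(cv2.GaussianBlur(v.reshape(1,-1),(5,1),0)[0]));r.append(xs[i])
        p=np.polyfit(ys,r,1);print(s,r,"yaw",np.degrees(-np.arctan(p[0])).round(2))
E
python3 yaw.py
```

```text
8.7833 [0.53356966 0.01145723 0.18027506] [-3.13821954e+00 -1.24953059e-01 -3.48618077e-06] [-0.0714127   0.16145966 -0.54462758] -0.0010978206564346803 0.0
rib top line [[ 18.7 -67.8]
 [-14.9 -67.6]] yaw -0.19
rear edge y [ -87.5  -87.5  -88.   -87.   -86.5  -86.   -86.   -86.5  -87.5  -87.
  -81.5  -79.5  -80.5 -105.  -105.   -90.  -101.5] slope deg -7.53 at0 -89.0
-1 [np.float64(-47.0), np.float64(-45.0), np.float64(-45.5), np.float64(-44.0), np.float64(-44.5), np.float64(-44.5), np.float64(-43.0), np.float64(-44.0), np.float64(-45.0), np.float64(-45.5)] yaw -1.39
1 [np.float64(39.0), np.float64(35.0), np.float64(35.5), np.float64(36.0), np.float64(37.5), np.float64(41.0), np.float64(39.0), np.float64(37.5), np.float64(40.0), np.float64(39.0)] yaw -3.32
```

The rib line has a yaw of -0.2° and its rear edge is at -68 mm, so the plate is fully home. Next I go above the yellow key.

play_rows([
  [[0,0,0,-0.04,-0.37,0,0],[0,0,0,-0.04,-0.37,0,0],[0,0,0,-0.04,-0.37,0,0],[0,0,0,-0.04,-0.37,0,0],[0,0,0,-0.05,-0.37,0,0]],
])

```text
time: 9.2
tool_pos: [0.4961, 0.1974, 0.1797]
tcp_rot: [-3.138, -0.13, 0.002]
wrist_force: [0.7, -0.6, -0.1]
width: 0.0
grip_force: 0.0
```

play_rows([
  [[0,0,0,-0.05,-0.37,0,0],[0,0,0,-0.05,-0.36,0,0],[0,0,0,0,0,0,0],[0,0,0,0,0,0,0],[0,0,0,0,0,0,0]],
])

```text
time: 9.62
tool_pos: [0.4806, 0.2672, 0.1796]
tcp_rot: [3.138, 0.132, -0.002]
wrist_force: [-0.7, -0.6, 0.5]
width: 0.001
grip_force: 0.0
```

play_rows([
  [[0,0,0,0.02,0.03,0.2,0],[0,0,0,0,0,0.25,0],[0,0,0,0,0,0.1,0],[0,0,0,0,0,0,0],[0,0,0,0,0,0,0]],
])

```text
time: 10.03
tool_pos: [0.4836, 0.2625, 0.1248]
tcp_rot: [3.138, 0.126, -0.003]
wrist_force: [-0.4, 0.3, 0.5]
width: 0.002
grip_force: 0.0
```

play_rows([
  [[0,0,0,0,0,0.05,0],[0,0,0,0,0,0.04,0],[0,0,0,0,0,0,0],[0,0,0,0,0,0,0]],
])

```text
time: 10.37
tool_pos: [0.4853, 0.2637, 0.1177]
tcp_rot: [-3.138, -0.129, -0.005]
wrist_force: [1.5, -1.5, 4.5]
width: 0.0
grip_force: 1.9
```

play_rows([
  [[0,0,0,0,0,0.04,0],[0,0,0,0,0,0.02,0],[0,0,0,0,0,0,0],[0,0,0,0,0,0,0]],
])

```text
time: 10.7
tool_pos: [0.4856, 0.2639, 0.1156]
tcp_rot: [-3.138, -0.129, -0.005]
wrist_force: [-7.9, -5.0, 25.4]
width: -0.004
grip_force: 13.0
```

play_rows([
  [[0,0,0,0,0,0.02,0],[0,0,0,0,0,0,0],[0,0,0,0,0,0,0]],
])

```text
time: 10.95
tool_pos: [0.4857, 0.264, 0.1155]
tcp_rot: [-3.138, -0.129, -0.006]
wrist_force: [-9.9, -7.9, 36.5]
width: -0.0
grip_force: 18.0
```

```bash
python3 - <<'E'
from chk import *
T,S=go()
save(S,"pics/k1.png",(205,245,305,345),6)
P=cloud(S)
S0=dict(np.load("side0.npz"));P0=cloud(S0);v0=cv2.cvtColor(S0["image"],cv2.COLOR_RGB2HSV)
# ring profile across green key, initial view: z vs radius
for k,c in(("g",(.5420,.2700)),("y",(.4820,.2650)),("b",(.5465,.2105))):
    r=np.hypot(P0[...,0]-c[0],P0[...,1]-c[1])
    print(k,[(round(a*1000),np.median(P0[...,2][(r>=a)&(r<a+.002)&(P0[...,2]>.09)]).round(4),int(np.median(v0[...,2][(r>=a)&(r<a+.002)]))) for a in np.arange(0,.03,.002)])
E
```

```text
11.05 [0.48565919 0.26398863 0.11547812] [-3.13815452 -0.12899736 -0.00581388] [-10.61146398  -7.71664089  36.67309271] 0.001365969873030576 17.939740888874667
g [(0, np.float64(0.1232), 145), (2, np.float64(0.123), 145), (4, np.float64(0.123), 146), (6, np.float64(0.1233), 146), (8, np.float64(0.1235), 146), (10, np.float64(0.1232), 144), (12, np.float64(0.1223), 131), (14, np.float64(0.1181), 92), (16, np.float64(0.1132), 49), (18, np.float64(0.1131), 36), (20, np.float64(0.1127), 38), (22, np.float64(0.108), 51), (24, np.float64(0.1017), 104), (26, np.float64(0.1014), 113), (28, np.float64(0.1016), 114)]
y [(0, np.float64(0.1246), 209), (2, np.float64(0.1232), 210), (4, np.float64(0.123), 210), (6, np.float64(0.1231), 210), (8, np.float64(0.1234), 210), (10, np.float64(0.1231), 208), (12, np.float64(0.1228), 185), (14, np.float64(0.1195), 133), (16, np.float64(0.1133), 66), (18, np.float64(0.1133), 43), (20, np.float64(0.112), 37), (22, np.float64(0.1098), 53), (24, np.float64(0.1017), 104), (26, np.float64(0.1013), 113), (28, np.float64(0.1019), 114)]
b [(0, np.float64(0.1217), 175), (2, np.float64(0.1236), 174), (4, np.float64(0.1232), 174), (6, np.float64(0.1232), 174), (8, np.float64(0.1227), 174), (10, np.float64(0.123), 172), (12, np.float64(0.1217), 154), (14, np.float64(0.1187), 114), (16, np.float64(0.1133), 56), (18, np.float64(0.1132), 39), (20, np.float64(0.1116), 37), (22, np.float64(0.1073), 54), (24, np.float64(0.1019), 102), (26, np.float64(0.1018), 111), (28, np.float64(0.1016), 113)]
```

View pics/k1.png

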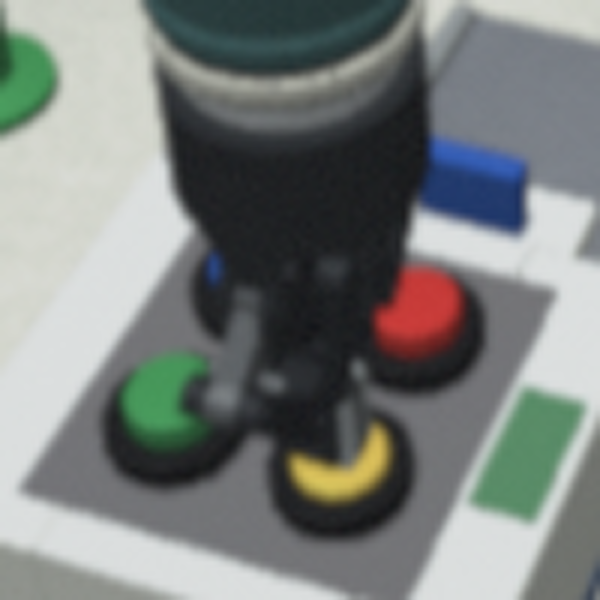

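The picture shows the yellow key at (340,470) sunk into its ring, while green and red stand up. I confirm by depth before releasing.

```bash
cat > key.py <<'E'
from chk import *
def keyz():
    T,S=cam("top"),cam("side")
    cols={"green":((45,90,40),(80,255,255)),"blue":((105,110,50),(125,255,255)),"yellow":((20,110,80),(32,255,255)),"red":((0,150,80),(6,255,255))}
    P=cloud(S)
    for k,(lo,hi) in cols.items():
        for b in blobs(S,lo,hi,(215,275,280,335),12): print(k,b[1][4],np.percentile(P[b[2]][:,2],[50,75,90]).round(4))
    print(bot.read_state()["time"])
E
python3 -c "
from key import *
keyz()"
```

```text
green 174 [0.1224 0.1235 0.1244]
blue 23 [0.0476 0.0506 0.054 ]
blue 14 [0.1221 0.2324 0.2387]
yellow 119 [0.1157 0.1168 0.1175]
red 143 [0.1226 0.1236 0.1244]
11.15
```

Yellow is down by about 6.5 mm, so it is fully pressed. I lift off.

play_rows([
  [[0,0,0,0,0,-0.2,0],[0,0,0,0,0,-0.2,0],[0,0,0,0,0,0,0],[0,0,0,0,0,0,0],[0,0,0,0,0,0,0]],
])

```text
time: 11.57
tool_pos: [0.4832, 0.2633, 0.1474]
tcp_rot: [3.139, 0.129, -0.002]
wrist_force: [-0.6, -0.5, -0.5]
width: -0.002
grip_force: 0.0
```

```bash
python3 -c "
from key import *
keyz();T,S=go();print(S['K'][0,0])"
```

```text
green 220 [0.1223 0.1234 0.1242]
blue 19 [0.0473 0.0511 0.0539]
blue 13 [0.1219 0.1233 0.1239]
yellow 235 [0.1221 0.1233 0.1242]
red 157 [0.1227 0.1236 0.1242]
11.6667
11.7667 [0.48290589 0.26307194 0.14665964] [ 3.13787415  0.12843532 -0.00422437] [ 0.43978973  0.25318818 -0.70686746] -0.0012907793645202327 0.0
382.00839919088895
```

play_rows([
  [[0,0,0,0.3,0.29,0,0],[0,0,0,0.3,0.29,0,0],[0,0,0,0,0,0,0],[0,0,0,0,0,0,0],[0,0,0,0,0,0,0]],
])

```text
time: 12.18
tool_pos: [0.5477, 0.2103, 0.1472]
tcp_rot: [3.139, 0.126, -0.004]
wrist_force: [-0.5, 0.5, -0.7]
width: -0.001
grip_force: 0.0
```

play_rows([
  [[0,0,0,0,0,0.15,0],[0,0,0,0,0,0.07,0],[0,0,0,0,0,0,0],[0,0,0,0,0,0,0]],
])

```text
time: 12.52
tool_pos: [0.5468, 0.211, 0.1253]
tcp_rot: [3.138, 0.13, -0.004]
wrist_force: [0.2, -0.1, -0.1]
width: -0.001
grip_force: 0.0
```

play_rows([
  [[0,0,0,0,0,0.06,0],[0,0,0,0,0,0.05,0],[0,0,0,0,0,0.04,0],[0,0,0,0,0,0,0],[0,0,0,0,0,0,0]],
])

```text
time: 12.93
tool_pos: [0.5492, 0.2116, 0.1158]
tcp_rot: [-3.138, -0.129, -0.003]
wrist_force: [-8.2, -1.3, 21.7]
width: -0.001
grip_force: 10.7
```

play_rows([
  [[0,0,0,0,0,0.02,0],[0,0,0,0,0,0,0],[0,0,0,0,0,0,0]],
])

```text
time: 13.18
tool_pos: [0.5492, 0.2116, 0.1156]
tcp_rot: [-3.138, -0.129, -0.004]
wrist_force: [-12.7, -2.2, 30.0]
width: -0.003
grip_force: 15.2
```

```bash
python3 -c "
from key import *
keyz()"
```

```text
green 221 [0.1224 0.1233 0.1239]
blue 19 [0.0468 0.0512 0.0552]
blue 103 [0.1157 0.117  0.1185]
yellow 235 [0.1223 0.1233 0.1241]
red 165 [0.1225 0.1236 0.1243]
13.2833
```

Blue is fully down. I lift off.

play_rows([
  [[0,0,0,0,0,-0.2,0],[0,0,0,0,0,-0.18,0],[0,0,0,0,0,0,0],[0,0,0,0,0,0,0],[0,0,0,0,0,0,0]],
])

```text
time: 13.7
tool_pos: [0.5479, 0.2105, 0.1464]
tcp_rot: [3.139, 0.129, -0.001]
wrist_force: [-0.1, 0.0, 0.2]
width: 0.0
grip_force: 0.0
```

```bash
python3 -c "
from key import *
keyz();go()"
```

```text
green 223 [0.1224 0.1234 0.124 ]
blue 19 [0.0476 0.0511 0.0539]
blue 198 [0.122  0.1231 0.1238]
yellow 235 [0.1222 0.1233 0.1241]
red 164 [0.1225 0.1234 0.124 ]
13.8
13.9 [0.54744219 0.21034244 0.14566146] [ 3.13823419  0.12833706 -0.00400279] [ 0.00446422 -0.13798842 -0.37577311] 0.001173398302789657 0.0
```

play_rows([
  [[0,0,0,0,-0.29,0,0],[0,0,0,0,-0.3,0,0],[0,0,0,0,0,0,0],[0,0,0,0,0,0,0],[0,0,0,0,0,0,0]],
])

```text
time: 14.32
tool_pos: [0.5431, 0.2691, 0.1464]
tcp_rot: [3.138, 0.13, -0.002]
wrist_force: [-0.0, -0.1, -0.9]
width: -0.003
grip_force: 0.0
```

play_rows([
  [[0,0,0,0,0,0.15,0],[0,0,0,0,0,0.06,0],[0,0,0,0,0,0,0],[0,0,0,0,0,0,0]],
])

```text
time: 14.65
tool_pos: [0.5429, 0.2684, 0.1254]
tcp_rot: [3.138, 0.127, -0.003]
wrist_force: [0.5, 0.1, 0.3]
width: -0.001
grip_force: 0.0
```

play_rows([
  [[0,0,0,0,0,0.06,0],[0,0,0,0,0,0.05,0],[0,0,0,0,0,0.04,0],[0,0,0,0,0,0,0],[0,0,0,0,0,0,0]],
])

```text
time: 15.07
tool_pos: [0.5449, 0.2695, 0.1158]
tcp_rot: [-3.139, -0.129, -0.004]
wrist_force: [-5.8, -4.3, 21.1]
width: 0.002
grip_force: 10.1
```

play_rows([
  [[0,0,0,0,0,0.02,0],[0,0,0,0,0,0,0],[0,0,0,0,0,0,0]],
])

```text
time: 15.32
tool_pos: [0.5449, 0.2696, 0.1156]
tcp_rot: [-3.139, -0.129, -0.005]
wrist_force: [-9.8, -5.7, 28.7]
width: 0.002
grip_force: 14.5
```

```bash
python3 -c "
from key import *
keyz()"
```

```text
green 119 [0.1157 0.1172 0.1184]
blue 19 [0.0479 0.0516 0.0539]
blue 196 [0.1224 0.1234 0.1242]
yellow 235 [0.1225 0.1232 0.1239]
red 165 [0.1225 0.1235 0.1243]
15.4167
```

Green is fully down. I lift clear and check the end state.

play_rows([
  [[0,0,0,0,0,-0.2,0],[0,0,0,0,0,-0.4,0],[0,0,0,0,0,-0.4,0],[0,0,0,0,0,0,0],[0,0,0,0,0,0,0]],
])

```text
time: 15.83
tool_pos: [0.546, 0.2705, 0.2135]
tcp_rot: [-3.136, -0.128, -0.012]
wrist_force: [-1.1, -0.2, 0.1]
width: -0.001
grip_force: 0.0
```

```bash
python3 -c "
from key import *
keyz()"; python3 yaw.py | head -3; python3 -c "
from h import *
save(cam('side'),'pics/end.png')"
```

```text
green 219 [0.1222 0.1233 0.1239]
blue 19 [0.0493 0.0506 0.054 ]
blue 194 [0.1221 0.1231 0.1241]
yellow 232 [0.1225 0.1235 0.1242]
red 165 [0.1225 0.1233 0.1243]
15.9333
16.0333 [0.54227853 0.26889951 0.2070365 ] [ 3.13762145  0.12838256 -0.00547282] [ 0.26665984 -0.3069462   0.73299672] 0.0026043209364083114 0.0
rib top line [[ 18.8 -68. ]
 [-14.9 -67.8]] yaw -0.26
```

View pics/end.png

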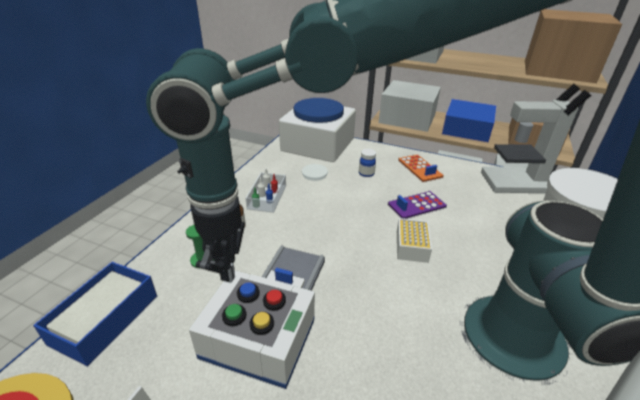

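The final picture shows the plate home with its rib at (284,275), all four keys up, the bystanders where they were and the gripper clear. I hand in.

```bash
python3 -c "
from workcell import bot
print(bot.finish_job())"
```

```text
the job is handed in; nothing more can be done
None
```

The job is handed in at about 16 s: the plate measured fully home, and yellow, blue and green were each pressed fully down in that order and came back up; red was not pressed and nothing else on the bench appears moved.

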